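# Fold the lid stay and snap the tea chest shut

### The arm

A 7-joint arm with a two-finger parallel gripper is mounted at the origin on the work surface. World frame = base frame: x ahead of the robot, y to its left, z up, the work surface at z = 0. Lengths are in m, angles in rad, forces in N, time in s.
With the tool pointing down it reaches from about 0.425 to 0.875 m from the base axis. Payload 4.7 kg.
Tool frame: the origin (TCP) lies between the finger pads; the fingertips stand 22 mm ahead of it and the grasp point (between the pads) lies 3 mm ahead of it; z points along the fingers, y is the line along which they close (so a half turn about z gives the same grasp; the last joint's range is limited). The gripper opens to 87 mm and grips with 3 to 60 N. Pads are 19 mm wide; open, the fingers measure 117 mm over their backs; the gripper's body (75 mm by 190 mm) begins 51 mm behind the grasp point.
Start: joints at [1.261, 0.321, -0.07, 1.45, 0.023, 1.371, -0.057], TCP at [0.207, -0.616, 0.245] pointing down, gripper open.
Joint ranges: [-2.86, 2.86], [-0.3, 2.09], [-1.38, 1.24], [0.06, 2.45], [-1.56, 4.7], [0.09, 2.05], [-2.69, 2.69]. Speed limits (rad/s): [2.57, 2.57, 3.14, 3.14, 3.14, 3.14, 3.14].

### API

Orientations are given as a rotation vector (axis times angle).
In Python, from bench import ctrl gives the robot as it stands. The module is installed in compiled form; this text tells all that it offers.
- The arm moves only by the tool send_rows, never from a script. Its argument "motion" is a list of rows, each an object with "claw": the opening, from -1 (shut) to 1 (fully open); "slide": the shift along the tool's x, y, z in mm, a list of three; "delta_rot": the turn, a rotation vector about the tool's x, y, z in rad, a list of three. In form: [{"claw": claw, "slide": [x, y, z], "delta_rot": [ax, ay, az]}, ...]. A call has 1 to 5 rows; each row is the pose to reach, as a shift and turn from the pose commanded when the call began, along the tool's axes at that moment; what a row does not reach only later rows make up. A row lasts 1/10 s, in which the tool goes at most 50 mm and 8.59 degrees, less where a joint would pass 70% of its speed; a pose out of reach is approached as far as the arm can. A call with a gripper value outside its range is refused whole. The fingers move at their own pace and stop on an object; "grip_force" is the grip in N (left out, the last holds). Time passes only in rows, so rows that repeat a pose let the fingers close. It gives the time, the measured TCP pose, the force, the opening and the grip force at its end, in the units of the state.
- ctrl.get_state(): the state, without advancing time (a new reading comes with each control period).
- ctrl.get_image(name): name is "scene" or "side" or "wrist"; returns a dict with "color" (420x560x3 uint8, blue, green, red), "fx", "fy", "cx", "cy" (pixels), "pose" (4x4, takes a point from camera to world coordinates). Camera axes: x right, y down, z forward; pixel columns grow to the right and rows downward; lengths in m; the calibration is good to about 2 mm. The wrist camera is an equidistant fisheye: a pixel r from the principal point sees the ray r / f radians off the axis. A picture is of the moment at which its call begins. There is no depth.
- ctrl.close_job(): hands the job in; it is judged then, once.
The state is a dict: "time": time; "joint_positions": joint angles; "qd": joint speeds; "joint_torque": joint torques, N m; "position": TCP position; "tool_rot": TCP orientation; "ft_force": force on the tool from outside, world axes, zero at the start; "torque": the same for the moment, N m; "grip_width": opening from 0.0 (shut) to 1.0 (fully open); "grip_force": force on a finger pad.
Only numpy, scipy, OpenCV 4.12 (cv2) and the standard library are available. Lean on these libraries where they do the work, as an engineer would, in place of code of your own. Each camera call takes 0.05 s, during which the arm holds its last target. There are 200 camera calls.

### The job

The lid of the small wooden tea chest is propped open by a folding steel stay on its side. Lift the stay's knee by its cross-bar until it passes centre and unlocks, then take the lid by its handle and lower it gently, never letting it drop, and press it down until it snaps fully shut. Leave the other things on the shelf and in the chest where they are, and let go at the end.

Things in the scene. Friction and masses are not known exactly. Their poses are not given: they have to be found in the camera images.
- chest: Open wooden chest, fixed to the shelf: 180 mm deep (its x), 200 mm wide (its y), 100 mm high, walls 8 mm. Origin at the centre of its underside; its front looks along its own -x, the lid hinge runs along y at the top of its rear (+x) wall. A spring catch (steel roller) sits inside the middle of the front wall; the lid's steel striker has to be pushed past it.
- lid_hinge (a point): Middle of the lid's hinge axis, on the rear rim of the chest (100 mm above its underside, 90 mm behind its centre). The axis runs along the chest's y.
- lid_bar (a point): Middle of the lid's handle: a round steel bar, 12 mm thick, 120 mm long, parallel to the hinge and 220 mm from it, held 40 mm beyond the lid's free edge by two posts 55 mm either side of its middle (a finger up to 34 mm thick fits between bar and edge). Turns about the hinge: 310 mm above the shelf when propped, 105 mm up and in front of the chest when shut.
- lid_press (a point): Point on the lid's outer face, mid-width, 155 mm from the hinge, over the catch: a good place to press. The lid is a wooden panel, 180 mm from hinge to free edge, 190 mm wide, 10 mm thick, about 0.3 kg; shut, its outer face is level, 110 mm above the shelf. The catch yields to about 8 to 15 N pressed down near here; then the lid goes home with little force.
- lid (a joint): Lid angle in rad: 0 as propped and locked (1.30 rad above level), grows as the lid is lowered; about 1.15 when it rests on the unsnapped catch, 1.30 when shut. Friction holds the lid near the open end after unlocking, but once lowered below some 60 degrees above level it falls if let go.
- stay_bar (a point): Middle of the free length of the knee's cross-bar: round steel, 12 mm thick, sticking out 60 mm along the chest's -y from the stay's knee, on the chest's -y side; 155 mm from the chest's mid-plane (60 mm outside the lid's edge). At first 151 mm above the shelf, 25 mm behind the chest's centre. Moves on a circle of radius 113 mm about stay_pivot; from lock, up and to the front.
- stay_pivot (a point): Axis of the stay's lower end, parallel to the chest's y, fixed to the chest's side (point given in the same upright plane as stay_bar): 90 mm above the shelf, 70 mm in front of the chest's centre. The lower link is 113 mm from here to the knee, the upper one 59 mm from the knee to the lid.
- knee (a joint): Bend of the stay's knee in rad: 0 locked against its stop (sagging past centre), 0.30 straight (dead centre), above that unlocked, folding upwards; about 3.1 with the lid shut. Left at 0.6 or more it stays unlocked by friction. Raising the cross-bar takes a few newtons; from 0 to 0.8 it turns about 0.3 rad round stay_pivot and the lid hardly moves.
- filter_cone: Bystander: stainless filter cone on the tray, 116 mm across, 88 mm high, with a side handle; origin under its centre.
- mug: Bystander: black ceramic mug on the tray, 82 mm across, 95 mm high; origin under its centre.
- tin: Bystander: closed aluminium tin on the tray, 76 mm across, 100 mm high; origin under its centre.
- spoon_rest: Bystander: clear acrylic spoon rest on the tray, 160 x 70 x 16 mm; origin under its centre.
- jar: Bystander: amber glass jar, 72 mm across, 110 mm high, behind the chest's right; origin under its centre.
- spoon: Bystander: steel spoon, 170 mm long, lying between robot and chest; origin under its middle.
- tea_caddy: Bystander: low steel tin, 60 mm across, 55 mm high, standing in the chest, where it stays; the lid shuts over it. Origin under its centre.

How it is judged:
On the way:
1. the stay's knee has been lifted past centre while the lid is still up (value of joint knee above 0.42 rad and value of joint lid below 0.3 rad), for 0.1 s.
At the end, for the whole second after the job is handed in: The lid is snapped fully shut past its catch (joint lid above 1.27 rad, i.e. within about 6 mm at the handle), the stay is folded (joint knee above 2.95 rad), and the lid is at rest and released (value of joint lid above 1.27 rad and value of joint knee above 2.95 rad and velocity of joint lid below 0.1 rad/s); the robot touches nothing.
It fails at once if the lid is dropped or slammed: it turns faster than 2 rad/s (0.4 m/s at its handle) on its way down to the catch (velocity of joint lid above 2 rad/s and value of joint lid below 1.1 rad).
It fails at once if one of the other things (mug, filter cone, tin, spoon rest, jar, spoon, caddy in the chest) is moved by more than 30 mm (distance of any of filter_cone, mug, tin, spoon_rest, jar, spoon, tea_caddy from where it was at the start of the episode above 0.03 m).
It also fails if it takes over 67 s, if anything falls off the work surface, if the arm or the gripper's body presses on something with over 40 N, if the wrist force passes 120 N, or if a joint passes its speed limit or range.

## Working session

There is one attempt and no reset: what is moved stays moved. The work goes in short steps, Python scripts to look and compute and a tool call to move; the robot and the scene stay as the last step left them, time stands still between calls to the robot, and variables do not carry over. Pictures are saved under pics/ and viewed, at most 10 in all, crops included, and the job is handed in when it is done.

Besides the shell and the picture viewer there is one more tool, called after "Emit:" as name(argument=value, ...) on one line, values as JSON. send_rows: Moves the arm, as the interface text tells. Its arguments: {"type":"object","properties":{"motion":{"type":"array","items":{"type":"object","properties":{"claw":{"type":"number"},"slide":{"type":"array","items":{"type":"number"}},"delta_rot":{"type":"array","items":{"type":"number"}}}}},"grip_force":{"type":"number"}},"required":["motion"]}

```bash
mkdir -p pics
python3 - <<'E'
from bench import ctrl
import cv2,numpy as np
for n in("scene","side"):
    i=ctrl.get_image(n);cv2.imwrite(f"pics/{n}0.png",i["color"]);print(n,i["fx"],i["fy"],i["cx"],i["cy"]);print(np.round(i["pose"],4).tolist())
    np.savez(f"{n}0.npz",**i)
s=ctrl.get_state();print(s)
E
```

```text
scene 537.224068788965 537.224068788965 274.7137359128308 202.78885392675613
[[0.221, 0.7264, -0.6508, 1.6234], [0.9751, -0.1517, 0.1617, -0.2055], [0.0187, -0.6704, -0.7418, 1.4524], [0.0, 0.0, 0.0, 1.0]]
side 532.7525787201149 532.7525787201149 275.8904643243942 208.5468385315843
[[0.9725, -0.1605, 0.1686, 0.2248], [-0.232, -0.6107, 0.7571, -1.2714], [-0.0185, -0.7754, -0.6312, 1.3231], [0.0, 0.0, 0.0, 1.0]]
{'time': 0.1, 'joint_positions': array([ 1.26110914,  0.32176216, -0.07007456,  1.45155537,  0.02262928,
        1.37076395, -0.05689263]), 'qd': array([-0.00117754, -0.00093638, -0.00175972, -0.00257235,  0.00037393,
        0.00080382, -0.00024302]), 'joint_torque': array([-4.36284690e-04, -4.92567873e+01, -4.06049034e-01, -3.13400102e+01,
       -6.42215274e-02,  3.93570517e-02,  5.94774747e-05]), 'position': array([ 0.2066026 , -0.61582069,  0.24356094]), 'tool_rot': array([-3.09887037e+00, -5.06166778e-01,  6.20419915e-04]), 'ft_force': array([ 1.0128326 , -0.25329743, -0.15071258]), 'torque': array([0.02624162, 0.00888955, 0.01183824]), 'grip_force': 0.0, 'grip_width': 1.0021305844164419}
```

View pics/scene0.png

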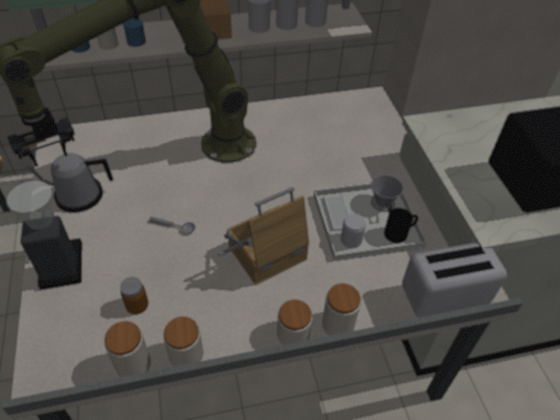

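View pics/side0.png

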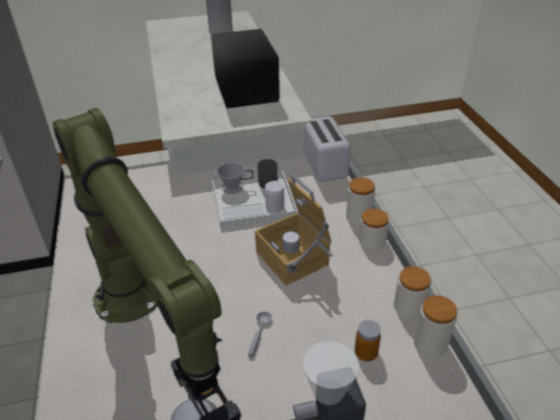

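Scene: chest at about (270,240), handle bar at (275,200), and stay at (235,243). Side: chest at (292,245), handle at (300,187), and stay at (310,250). I'll enlarge both.

Run:
```python
import cv2,numpy as np
a=cv2.imread("pics/scene0.png")[180:285,215:315];b=cv2.imread("pics/side0.png")[170:290,245:345]
f=lambda c:cv2.convertScaleAbs(cv2.resize(c,(400,c.shape[0]*4),interpolation=cv2.INTER_CUBIC),alpha=1.5)
o=np.zeros((480,800,3),np.uint8);A=f(a);B=f(b);o[:A.shape[0],:400]=A;o[:,400:]=B
for k in range(0,800,80):cv2.putText(o,str((215+k//4) if k<400 else 245+(k-400)//4),(k,475),0,.4,(0,255,255));cv2.line(o,(k,455),(k,462),(0,255,255))
for k in range(0,480,80):cv2.putText(o,f"{180+k//4}",(0,k+5),0,.4,(0,255,255));cv2.putText(o,f"{170+k//4}",(770,k+5),0,.4,(0,255,255))
cv2.imwrite("pics/crop.png",o)
```

```text
(no output)
```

View pics/crop.png

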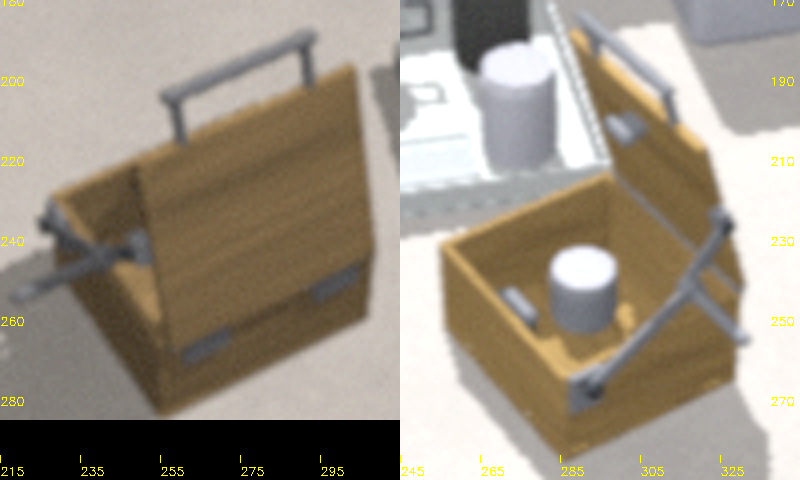

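```bash
cat > h.py <<'E'
import numpy as np
C={n:np.load(f"{n}0.npz") for n in("scene","side")}
def ray(n,p):
    c=C[n];d=np.array([(p[0]-c["cx"])/c["fx"],(p[1]-c["cy"])/c["fy"],1]);T=c["pose"]
    d=T[:3,:3]@d;return T[:3,3],d/np.linalg.norm(d)
def onz(n,p,z):
    o,d=ray(n,p);return o+d*(z-o[2])/d[2]
def tri(p,q):
    A=np.zeros((3,3));b=np.zeros(3);R=[ray("scene",p),ray("side",q)]
    for o,d in R:
        P=np.eye(3)-np.outer(d,d);A+=P;b+=P@o
    x=np.linalg.solve(A,b);return x,[round(float(np.linalg.norm(np.cross(x-o,d)))*1000,1) for o,d in R]
def proj(n,X):
    c=C[n];T=c["pose"];p=T[:3,:3].T@(np.array(X)-T[:3,3]);return np.array([c["fx"]*p[0]/p[2]+c["cx"],c["fy"]*p[1]/p[2]+c["cy"]])
E
python3 - <<'E'
from h import *
from scipy.spatial.transform import Rotation as R
np.set_printoptions(precision=4,suppress=True)
ob={}
for k,p,q in[("bar-",(257,204.5),(313,193.2)),("bar+",(293,189.2),(290.5,175)),("staytip",(220,253.5),(330.7,255)),("rimF-",(228,228.7),(287,263.7))]:
    x,e=tri(p,q);ob[k]=x;print(k,x,e)
ob["rimF+"]=onz("side",(256.2,230.7),.1);ob["botR-"]=onz("scene",(255.7,283.5),0);ob["botR+"]=onz("scene",(307,259.5),0);ob["rimR+"]=onz("side",(298,213.7),.1)
loc={"bar-":(.03,-.06),"bar+":(.03,.06),"staytip":(.025,-.185),"rimF-":(-.09,-.1),"rimF+":(-.09,.1),"botR-":(.09,-.1),"botR+":(.09,.1),"rimR+":(.09,.1)}
K=list(loc);L=np.array([loc[k] for k in K]);W=np.array([ob[k][:2] for k in K])
Lc=L-L.mean(0);Wc=W-W.mean(0)
yaw=np.arctan2((Lc[:,0]*Wc[:,1]-Lc[:,1]*Wc[:,0]).sum(),(Lc*Wc).sum())
r=np.array([[np.cos(yaw),-np.sin(yaw)],[np.sin(yaw),np.cos(yaw)]]);t=W.mean(0)-r@L.mean(0)
print("yaw",yaw,"t",t)
for k,l,w in zip(K,L,W):print(k,ob[k],(w-(r@l+t))*1000)
g=lambda x,y,z:np.r_[r@[x,y]+t,z]
print("stay_bar",g(.025,-.155,.151),"pivot",g(-.07,-.155,.09),"handle",g(.03,0,.31),"shut",g(-.13,0,.105),"press",g(-.065,0,.11))
print("spoon",onz("side",(260,332),0),"spoon ends",onz("side",(264,318),0),onz("side",(252,352),0),"jar",onz("side",(367,350),0.02))
print("tin",onz("scene",(353,235),.05))
E
```

```text
bar- [ 0.6229 -0.0104  0.3124] [3.4, 3.4]
bar+ [0.5815 0.1062 0.3086] [2.8, 2.8]
staytip [ 0.65   -0.1299  0.1501] [2.8, 2.8]
rimF- [ 0.5196 -0.0859  0.1011] [2.3, 2.3]
yaw 0.33097766450691113 t [0.5695 0.035 ]
bar- [ 0.6229 -0.0104  0.3124] [5.5398 1.6505]
bar+ [0.5815 0.1062 0.3086] [3.0723 4.7621]
staytip [ 0.65   -0.1299  0.1501] [-3.252   1.9501]
rimF- [ 0.5196 -0.0859  0.1011] [2.6557 2.9581]
rimF+ [0.4573 0.0948 0.1   ] [ 5.4023 -5.559 ]
botR- [ 0.6769 -0.0256  0.    ] [-10.2342   4.6978]
botR+ [0.6196 0.1602 0.    ] [-2.5716  1.379 ]
rimR+ [0.6215 0.147  0.1   ] [ -0.6122 -11.8387]
stay_bar [ 0.6435 -0.1035  0.151 ] pivot [ 0.5537 -0.1343  0.09  ] handle [0.5979 0.0447 0.31  ] shut [ 0.4466 -0.0073  0.105 ] press [0.508  0.0139 0.11  ]
spoon [ 0.392 -0.255  0.   ] spoon ends [ 0.4156 -0.205   0.    ] [ 0.3537 -0.3206  0.    ] jar [ 0.6781 -0.4103  0.02  ]
tin [0.5885 0.3249 0.05  ]
```

Emit:
send_rows(motion=[{"claw":1,"slide":[575,-344,-35],"delta_rot":[0,0,-1.58]},{"claw":1,"slide":[575,-344,-35],"delta_rot":[0,0,-1.58]},{"claw":1,"slide":[575,-344,-35],"delta_rot":[0,0,-1.58]},{"claw":1,"slide":[575,-344,-35],"delta_rot":[0,0,-1.58]},{"claw":1,"slide":[575,-344,-35],"delta_rot":[0,0,-1.58]}])

```text
time: 0.6
position: [0.37, -0.4247, 0.2574]
tool_rot: [-2.694, -1.615, 0.0]
ft_force: [1.1, -0.1, 0.3]
grip_width: 1.0
grip_force: 0.0
```

```bash
cat > go.py <<'E'
import sys,numpy as np
from bench import ctrl
from scipy.spatial.transform import Rotation as R
def rel(x,y,z,yaw=.335,pitch=0):
    """tool target: y along chest +x, z down, tilted by pitch about chest y"""
    s=ctrl.get_state();Rc=R.from_rotvec(s["tool_rot"])
    c,n=np.cos(yaw),np.sin(yaw);Rt=R.from_matrix(np.array([[-n,c,0],[c,n,0],[0,0,-1.]]).T@np.eye(3)) if 0 else R.from_matrix(np.column_stack([[-n,c,0],[c,n,0],[0,0,-1.]]))
    Rt=Rt*R.from_euler("x",pitch)
    print("t",round(s["time"],2),"pos",np.round(s["position"],4),"F",np.round(s["ft_force"],1),"grip",round(s["grip_width"],3),round(s["grip_force"],1))
    print("slide",np.round(1000*Rc.inv().apply(np.array([x,y,z])-s["position"]),1),"rot",np.round((Rc.inv()*Rt).as_rotvec(),3))
if __name__=="__main__":rel(*map(float,sys.argv[1:]))
E
python3 go.py .643 -.107 .26
```

```text
t 0.6 pos [ 0.37   -0.4247  0.2574] F [ 1.1 -0.1  0.3] grip 1.0 0.0
slide [408.9  91.   -2.7] rot [-0.    -0.    -0.826]
```

Emit:
send_rows(motion=[{"claw":1,"slide":[409,91,-3],"delta_rot":[0,0,-0.82]},{"claw":1,"slide":[409,91,-3],"delta_rot":[0,0,-0.82]},{"claw":1,"slide":[409,91,-3],"delta_rot":[0,0,-0.82]},{"claw":1,"slide":[409,91,-3],"delta_rot":[0,0,-0.82]},{"claw":1,"slide":[409,91,-3],"delta_rot":[0,0,-0.82]}])

```text
time: 1.1
position: [0.5339, -0.2363, 0.2592]
tool_rot: [-1.916, -2.49, 0.001]
ft_force: [1.3, -0.3, -0.2]
grip_width: 1.0
grip_force: 0.0
```

```bash
python3 go.py .643 -.107 .26
```

```text
t 1.1 pos [ 0.5339 -0.2363  0.2592] F [ 1.3 -0.3 -0.2] grip 1.0 0.0
slide [ 97.  138.5  -0.9] rot [-0.     0.    -0.076]
```

Emit:
send_rows(motion=[{"claw":1,"slide":[97,138,0],"delta_rot":[0,0,-0.06]},{"claw":1,"slide":[97,138,0],"delta_rot":[0,0,-0.06]},{"claw":1,"slide":[97,138,0],"delta_rot":[0,0,-0.06]},{"claw":1,"slide":[97,138,0],"delta_rot":[0,0,-0.06]},{"claw":1,"slide":[97,138,0],"delta_rot":[0,0,-0.06]}])

```text
time: 1.6
position: [0.6438, -0.1044, 0.2584]
tool_rot: [-1.838, -2.545, -0.003]
ft_force: [0.4, 0.6, 0.8]
grip_width: 0.999
grip_force: 0.0
```

```bash
python3 go.py .643 -.107 .154
python3 - <<'E'
from bench import ctrl
import cv2,numpy as np
i=ctrl.get_image("wrist");np.savez("wrist0.npz",**i)
P=i["pose"];print(i["fx"],i["cx"],i["cy"])
def proj(X):
    p=P[:3,:3].T@(np.array(X)-P[:3,3]);th=np.arctan2(np.hypot(p[0],p[1]),p[2]);h=np.hypot(p[0],p[1]);return np.array([i["cx"]+i["fx"]*th*p[0]/h,i["cy"]+i["fx"]*th*p[1]/h])
im=i["color"].copy()
for X,c in[((.643,-.107,.151),(0,0,255)),((.651,-.130,.151),(0,255,0))]:
    u=proj(X);print(u);cv2.drawMarker(im,tuple(int(v) for v in u),c,0,10,1)
cv2.imwrite("pics/wrist0.png",im)
E
```

```text
t 1.6 pos [ 0.6438 -0.1044  0.2584] F [0.4 0.6 0.8] grip 0.999 0.0
slide [ -2.5  -1.6 104.4] rot [ 0.    -0.003 -0.015]
325.19226210127806 282.63123752618856 207.8749027378338
[279.55931124 214.91661915]
[280.09282169 243.82429157]
```

View pics/wrist0.png

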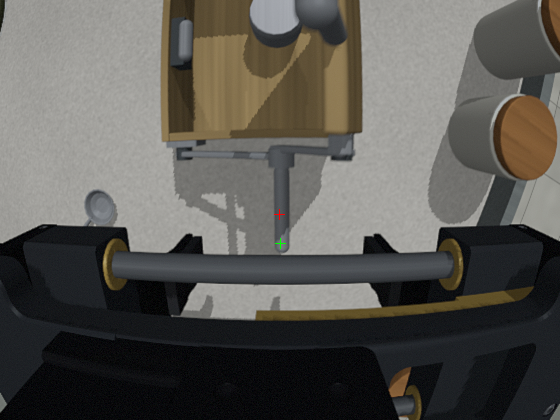

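The wrist view shows the cross-bar from (281,165) to (281,250), and the computed marks lie on it. I'll descend and grip.

Emit:
send_rows(motion=[{"claw":0.3,"slide":[-3,-1,40],"delta_rot":[0,0,-0.015]},{"claw":0.3,"slide":[-3,-1,80],"delta_rot":[0,0,-0.015]},{"claw":0.3,"slide":[-3,-1,104],"delta_rot":[0,0,-0.015]},{"claw":0.3,"slide":[-3,-1,104],"delta_rot":[0,0,-0.015]},{"claw":-0.5,"slide":[-3,-1,104],"delta_rot":[0,0,-0.015]}], grip_force=8)

```text
time: 2.15
position: [0.642, -0.1145, 0.1558]
tool_rot: [1.832, 2.552, -0.001]
ft_force: [-0.1, -0.0, -0.2]
grip_width: 0.643
grip_force: 0.0
```

Emit:
send_rows(motion=[{"claw":-1,"slide":[0,0,0],"delta_rot":[0,0,0]},{"claw":-1,"slide":[0,0,0],"delta_rot":[0,0,0]},{"claw":-1,"slide":[0,0,0],"delta_rot":[0,0,0]},{"claw":-1,"slide":[0,0,0],"delta_rot":[0,0,0]},{"claw":-1,"slide":[0,0,0],"delta_rot":[0,0,0]}], grip_force=8)

```text
time: 2.65
position: [0.6433, -0.1124, 0.1559]
tool_rot: [1.828, 2.553, 0.002]
ft_force: [8.2, 1.9, 1.5]
grip_width: 0.19
grip_force: 4.0
```

```bash
python3 go.py .643 -.107 .154
```

```text
t 2.65 pos [ 0.6433 -0.1124  0.1559] F [8.2 1.9 1.5] grip 0.19 4.0
slide [5.2 1.5 1.9] rot [ 0.002  0.001 -0.007]
```

Emit:
send_rows(motion=[{"claw":-1,"slide":[0,2,0],"delta_rot":[0,0,0]},{"claw":-1,"slide":[0,3,0],"delta_rot":[0,0,0]},{"claw":-1,"slide":[0,3,0],"delta_rot":[0,0,0]},{"claw":-1,"slide":[0,3,0],"delta_rot":[0,0,0]}], grip_force=8)

```text
time: 3.05
position: [0.6458, -0.1116, 0.1558]
tool_rot: [1.828, 2.554, 0.001]
ft_force: [1.6, 0.2, 2.8]
grip_width: 0.132
grip_force: 8.0
```

```bash
python3 go.py .643 -.107 .154
```

```text
t 3.05 pos [ 0.6458 -0.1116  0.1558] F [1.6 0.2 2.8] grip 0.132 8.0
slide [ 5.2 -1.2  1.8] rot [ 0.001  0.    -0.007]
```

Emit:
send_rows(motion=[{"claw":-1,"slide":[0,-3,-5],"delta_rot":[0,0,0]},{"claw":-1,"slide":[0,-6.5,-9.5],"delta_rot":[0,0,0]},{"claw":-1,"slide":[0,-10,-13.5],"delta_rot":[0,0,0]},{"claw":-1,"slide":[0,-14,-17.5],"delta_rot":[0,0,0]},{"claw":-1,"slide":[0,-14,-17.5],"delta_rot":[0,0,0]}], grip_force=12)

```text
time: 3.55
position: [0.6326, -0.116, 0.1742]
tool_rot: [1.828, 2.553, 0.002]
ft_force: [2.8, 1.4, 4.7]
grip_width: 0.13
grip_force: 12.0
```

Emit:
send_rows(motion=[{"claw":-1,"slide":[0,-4,-4],"delta_rot":[0,0,0]},{"claw":-1,"slide":[0,-8,-8],"delta_rot":[0,0,0]},{"claw":-1,"slide":[0,-11,-10],"delta_rot":[0,0,0]},{"claw":-1,"slide":[0,-11,-10],"delta_rot":[0,0,0]},{"claw":-1,"slide":[0,-11,-10],"delta_rot":[0,0,0]}])

```text
time: 4.05
position: [0.6228, -0.1194, 0.1844]
tool_rot: [1.827, 2.552, 0.003]
ft_force: [4.4, 1.7, 6.8]
grip_width: 0.129
grip_force: 12.0
```

```bash
python3 go.py .643 -.107 .154
python3 - <<'E'
from bench import ctrl
import cv2,numpy as np
a=ctrl.get_image("side")["color"][160:290,245:345];b=ctrl.get_image("wrist")["color"]
o=np.zeros((420,800,3),np.uint8);o[:416,:320]=cv2.resize(a,(320,416),interpolation=2);o[:360,320:]=cv2.resize(b,(480,360));cv2.imwrite("pics/lift.png",cv2.convertScaleAbs(o,alpha=1.4))
E
```

```text
t 4.05 pos [ 0.6228 -0.1194  0.1844] F [4.4 1.7 6.8] grip 0.129 12.0
slide [ 5.2 23.1 30.4] rot [ 0.003  0.001 -0.007]
```

View pics/lift.png

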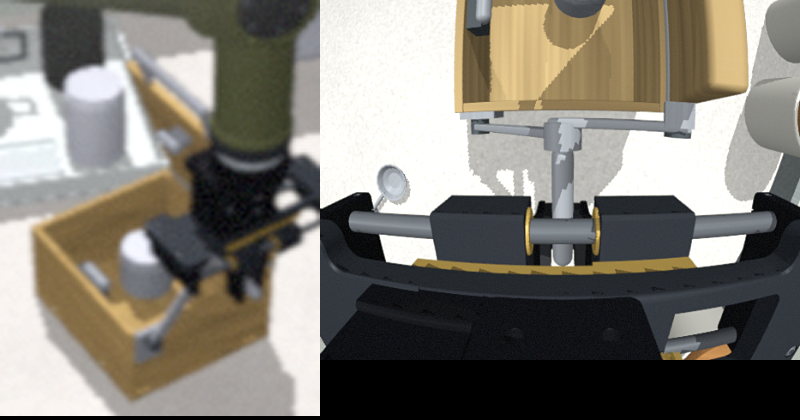

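Emit:
send_rows(motion=[{"claw":0,"slide":[0,0,0],"delta_rot":[0,0,0]},{"claw":0.5,"slide":[0,0,0],"delta_rot":[0,0,0]},{"claw":0.5,"slide":[0,0,0],"delta_rot":[0,0,0]},{"claw":0.5,"slide":[0,0,0],"delta_rot":[0,0,0]},{"claw":0.5,"slide":[-2,0,-30],"delta_rot":[0,0,0]}])

```text
time: 4.65
position: [0.6189, -0.1215, 0.2081]
tool_rot: [-1.823, -2.547, 0.007]
ft_force: [0.3, -0.3, 0.5]
grip_width: 0.498
grip_force: 0.0
```

Emit:
send_rows(motion=[{"claw":0.6,"slide":[-3,0,-50],"delta_rot":[0,0,0]},{"claw":0.6,"slide":[-3,0,-100],"delta_rot":[0,0,0]},{"claw":0.6,"slide":[-3,0,-150],"delta_rot":[0,0,0]},{"claw":0.6,"slide":[-3,0,-185],"delta_rot":[0,0,0]},{"claw":0.6,"slide":[-3,0,-185],"delta_rot":[0,0,0]}])

```text
time: 5.15
position: [0.6246, -0.1243, 0.4038]
tool_rot: [1.825, 2.548, 0.006]
ft_force: [0.7, -0.5, 0.0]
grip_width: 0.794
grip_force: 0.0
```

```bash
python3 go.py .604 .048 .39
```

```text
t 5.15 pos [ 0.6246 -0.1243  0.4038] F [ 0.7 -0.5  0. ] grip 0.794 0.0
slide [169.8  35.8  13.4] rot [ 0.008  0.004 -0.007]
```

Emit:
send_rows(motion=[{"claw":0.6,"slide":[170,36,10],"delta_rot":[0,0,0]},{"claw":0.6,"slide":[170,36,10],"delta_rot":[0,0,0]},{"claw":0.6,"slide":[170,36,10],"delta_rot":[0,0,0]},{"claw":0.6,"slide":[170,36,10],"delta_rot":[0,0,0]},{"claw":0.6,"slide":[170,36,10],"delta_rot":[0,0,0]}])

```text
time: 5.65
position: [0.6007, 0.054, 0.3868]
tool_rot: [-1.816, -2.56, 0.0]
ft_force: [0.5, -0.3, -0.6]
grip_width: 0.804
grip_force: 0.0
```

```bash
python3 go.py .604 .048 .313
python3 - <<'E'
from bench import ctrl
import cv2,numpy as np
i=ctrl.get_image("wrist");s=ctrl.get_image("side")
P=i["pose"]
def proj(X):
    p=P[:3,:3].T@(np.array(X)-P[:3,3]);h=np.hypot(p[0],p[1]);th=np.arctan2(h,p[2]);return np.array([i["cx"]+i["fx"]*th*p[0]/h,i["cy"]+i["fx"]*th*p[1]/h])
im=i["color"].copy()
for X in[(.604,.048,.3105),(.5843,.1046,.3105),(.6237,-.0086,.3105)]:
    u=proj(X);print(u);cv2.drawMarker(im,tuple(int(v) for v in u),(0,0,255),0,10,1)
a=s["color"][150:280,245:345]
o=np.zeros((420,800,3),np.uint8);o[:312,:240]=cv2.resize(a,(240,312),interpolation=2);o[:,240:]=im;cv2.imwrite("pics/handle.png",cv2.convertScaleAbs(o,alpha=1.3))
E
```

```text
t 5.65 pos [0.6007 0.054  0.3868] F [ 0.5 -0.3 -0.6] grip 0.804 0.0
slide [-6.9  1.3 73.8] rot [-0.002 -0.002  0.002]
[283.18918894 232.35969527]
[283.36433068 146.39795445]
[283.01668616 305.88416648]
```

View pics/handle.png

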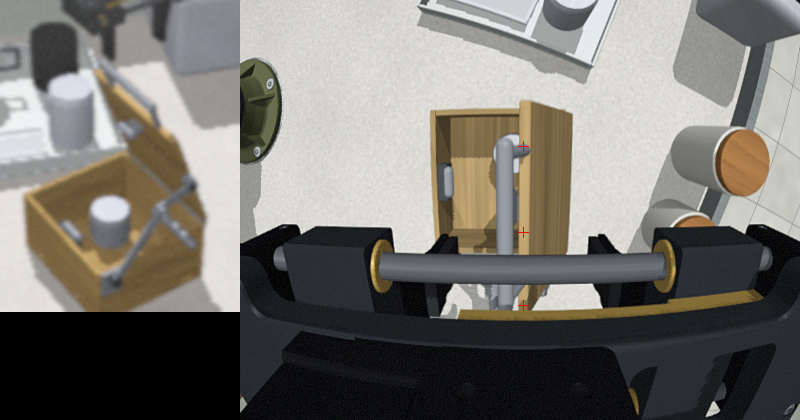

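The bar sits at column 265, 18 px left of my marks, so it is about 13 mm further forward. The stay is visibly kinked upward, so it's unlocked. I'll correct and descend.

Emit:
send_rows(motion=[{"claw":0.6,"slide":[-7,-12,20],"delta_rot":[0,0,0]},{"claw":0.6,"slide":[-7,-12,45],"delta_rot":[0,0,0]},{"claw":0.6,"slide":[-7,-12,65],"delta_rot":[0,0,0]},{"claw":0.6,"slide":[-7,-12,76],"delta_rot":[0,0,0]},{"claw":0.6,"slide":[-7,-12,76],"delta_rot":[0,0,0]}], grip_force=5)

```text
time: 6.25
position: [0.5928, 0.0355, 0.3098]
tool_rot: [-1.831, -2.55, 0.004]
ft_force: [-0.4, 0.4, -0.1]
grip_width: 0.799
grip_force: 0.0
```

Emit:
send_rows(motion=[{"claw":-0.2,"slide":[0,0,0],"delta_rot":[0,0,0]},{"claw":-0.4,"slide":[0,0,0],"delta_rot":[0,0,0]},{"claw":-0.5,"slide":[0,0,0],"delta_rot":[0,0,0]},{"claw":-0.5,"slide":[0,0,0],"delta_rot":[0,0,0]},{"claw":-0.5,"slide":[0,0,0],"delta_rot":[0,0,0]}])

```text
time: 6.75
position: [0.5936, 0.0377, 0.3122]
tool_rot: [1.828, 2.554, 0.0]
ft_force: [0.4, -0.5, 0.1]
grip_width: 0.432
grip_force: 0.0
```

```bash
python3 go.py .592 .044 .311
python3 - <<'E'
from bench import ctrl
import cv2
i=ctrl.get_image("wrist");cv2.imwrite("pics/h2.png",i["color"])
E
```

```text
t 6.75 pos [0.5936 0.0377 0.3122] F [ 0.4 -0.5  0.1] grip 0.432 0.0
slide [6.5 0.5 1.2] rot [ 0.001  0.    -0.007]
```

View pics/h2.png

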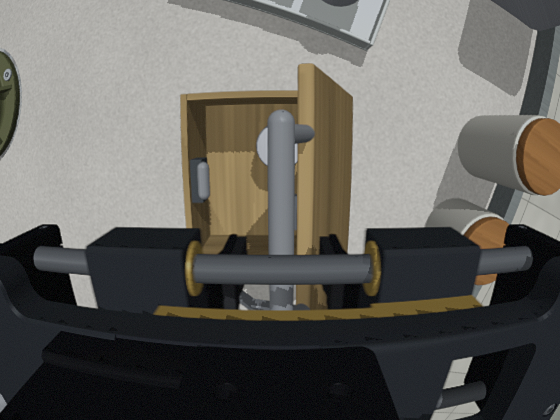

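The bar is centred between the fingers (column 281). I'll close on it.

Emit:
send_rows(motion=[{"claw":-1,"slide":[0,0,0],"delta_rot":[0,0,0]},{"claw":-1,"slide":[0,0,0],"delta_rot":[0,0,0]},{"claw":-1,"slide":[0,0,0],"delta_rot":[0,0,0]},{"claw":-1,"slide":[0,0,0],"delta_rot":[0,0,0]},{"claw":-1,"slide":[0,0,0],"delta_rot":[0,0,0]}], grip_force=10)

```text
time: 7.3
position: [0.5933, 0.0375, 0.3118]
tool_rot: [-1.829, -2.554, 0.001]
ft_force: [-1.1, -0.5, 1.0]
grip_width: 0.134
grip_force: 10.0
```

Run:
```python
from bench import ctrl
import numpy as np
s=ctrl.get_state();p=s["position"];print(s["time"],p,s["ft_force"],s["grip_width"],s["grip_force"])
# arc about hinge; hinge: chest dir c; bar height .310
c=np.array([np.cos(.335),np.sin(.335)]);h=np.array([.5695,.035])+.09*c
d=(p[:2]-h)@c;a0=np.arctan2(np.sqrt(.22**2-d*d),-d);print("d",d,"a0",a0)
for k in range(1,28):
    a=a0-.05*k;print(k,round(a,3),"fwd %.1f down %.1f"%(220*(np.cos(a0)-np.cos(a)),220*(np.sin(a0)-np.sin(a))))
```

```text
7.3 [0.59327312 0.0375374  0.31182973] [-1.07895042 -0.54079866  1.02330176] 0.1340389819452668 9.971763049252331
d -0.06671420672027073 a0 1.2626986973559116
1 1.213 fwd -10.4 down 3.6
2 1.163 fwd -20.6 down 7.7
3 1.113 fwd -30.6 down 12.3
4 1.063 fwd -40.3 down 17.4
5 1.013 fwd -49.8 down 23.0
6 0.963 fwd -59.0 down 29.1
7 0.913 fwd -67.8 down 35.6
8 0.863 fwd -76.4 down 42.5
9 0.813 fwd -84.5 down 49.9
10 0.763 fwd -92.3 down 57.6
11 0.713 fwd -99.7 down 65.8
12 0.663 fwd -106.7 down 74.3
13 0.613 fwd -113.3 down 83.1
14 0.563 fwd -119.4 down 92.3
15 0.513 fwd -125.0 down 101.7
16 0.463 fwd -130.2 down 111.4
17 0.413 fwd -134.8 down 121.4
18 0.363 fwd -139.0 down 131.6
19 0.313 fwd -142.6 down 142.0
20 0.263 fwd -145.7 down 152.5
21 0.213 fwd -148.3 down 163.2
22 0.163 fwd -150.4 down 174.0
23 0.113 fwd -151.9 down 184.9
24 0.063 fwd -152.9 down 195.9
25 0.013 fwd -153.3 down 206.8
26 -0.037 fwd -153.1 down 217.8
27 -0.087 fwd -152.4 down 228.8
```

Emit:
send_rows(motion=[{"claw":-1,"slide":[0,-10.5,3.5],"delta_rot":[0,0,0]},{"claw":-1,"slide":[0,-20.5,7.5],"delta_rot":[0,0,0]},{"claw":-1,"slide":[0,-30.5,12.5],"delta_rot":[0,0,0]},{"claw":-1,"slide":[0,-40.5,17.5],"delta_rot":[0,0,0]},{"claw":-1,"slide":[0,-50,23],"delta_rot":[0,0,0]}], grip_force=12)

```text
time: 7.8
position: [0.5463, 0.0217, 0.289]
tool_rot: [1.828, 2.554, 0.002]
ft_force: [0.5, -0.4, 0.3]
grip_width: 0.129
grip_force: 12.0
```

Emit:
send_rows(motion=[{"claw":-1,"slide":[0,0,0],"delta_rot":[0,0,0]}])

```text
time: 7.9
position: [0.5448, 0.0211, 0.2881]
tool_rot: [-1.829, -2.553, 0.003]
ft_force: [-2.4, 0.4, -0.6]
grip_width: 0.129
grip_force: 12.0
```

Emit:
send_rows(motion=[{"claw":-1,"slide":[0,-9,6],"delta_rot":[0,0,0]},{"claw":-1,"slide":[0,-18,12.5],"delta_rot":[0,0,0]},{"claw":-1,"slide":[0,-26.5,19.5],"delta_rot":[0,0,0]},{"claw":-1,"slide":[0,-34.5,27],"delta_rot":[0,0,0]},{"claw":-1,"slide":[0,-42.5,34.5],"delta_rot":[0,0,0]}])

```text
time: 8.4
position: [0.5052, 0.0076, 0.2535]
tool_rot: [-1.829, -2.554, -0.0]
ft_force: [0.8, 0.8, -1.2]
grip_width: 0.134
grip_force: 12.0
```

Emit:
send_rows(motion=[{"claw":-1,"slide":[0,0,0],"delta_rot":[0,0,0]}])

```text
time: 8.5
position: [0.5042, 0.0073, 0.2525]
tool_rot: [-1.829, -2.552, 0.003]
ft_force: [0.3, 0.3, -4.2]
grip_width: 0.13
grip_force: 12.0
```

Emit:
send_rows(motion=[{"claw":-1,"slide":[0,-7.5,8],"delta_rot":[0,0,0]},{"claw":-1,"slide":[0,-14.5,16.5],"delta_rot":[0,0,0]},{"claw":-1,"slide":[0,-21,25.5],"delta_rot":[0,0,0]},{"claw":-1,"slide":[0,-27,34.5],"delta_rot":[0,0,0]},{"claw":-1,"slide":[0,-32.5,44],"delta_rot":[0,0,0]}])

```text
time: 9.0
position: [0.4744, -0.0028, 0.2095]
tool_rot: [-1.829, -2.554, 0.001]
ft_force: [-0.8, 1.2, 0.4]
grip_width: 0.133
grip_force: 12.0
```

Emit:
send_rows(motion=[{"claw":-1,"slide":[0,0,0],"delta_rot":[0,0,0]}])

```text
time: 9.1
position: [0.4738, -0.003, 0.2085]
tool_rot: [-1.828, -2.553, 0.002]
ft_force: [0.5, 1.3, -3.2]
grip_width: 0.13
grip_force: 12.0
```

Emit:
send_rows(motion=[{"claw":-1,"slide":[0,-5,9.5],"delta_rot":[0,0,0]},{"claw":-1,"slide":[0,-10,19.5],"delta_rot":[0,0,0]},{"claw":-1,"slide":[0,-14,30],"delta_rot":[0,0,0]},{"claw":-1,"slide":[0,-17.5,40],"delta_rot":[0,0,0]},{"claw":-1,"slide":[0,-20.5,50],"delta_rot":[0,0,0]}])

```text
time: 9.6
position: [0.4554, -0.0094, 0.1594]
tool_rot: [-1.829, -2.554, 0.0]
ft_force: [-0.1, 0.9, 0.0]
grip_width: 0.135
grip_force: 12.0
```

Emit:
send_rows(motion=[{"claw":-1,"slide":[0,0,0],"delta_rot":[0,0,0]}])

```text
time: 9.7
position: [0.4552, -0.0094, 0.1588]
tool_rot: [-1.828, -2.554, 0.0]
ft_force: [0.9, 0.9, -3.6]
grip_width: 0.128
grip_force: 12.0
```

Slower now, down to the catch: fwd −2.5 / −4.7 mm, down 11 / 22 mm.

Emit:
send_rows(motion=[{"claw":-1,"slide":[0,-1.5,5],"delta_rot":[0,0,0]},{"claw":-1,"slide":[0,-2.5,10],"delta_rot":[0,0,0]},{"claw":-1,"slide":[0,-3.5,14],"delta_rot":[0,0,0]},{"claw":-1,"slide":[0,-4,18],"delta_rot":[0,0,0]},{"claw":-1,"slide":[0,-4.5,21],"delta_rot":[0,0,0]}])

```text
time: 10.2
position: [0.4512, -0.0108, 0.1389]
tool_rot: [-1.829, -2.554, 0.001]
ft_force: [-1.9, 2.0, -0.6]
grip_width: 0.133
grip_force: 12.0
```

Emit:
send_rows(motion=[{"claw":-1,"slide":[0,0,0],"delta_rot":[0,0,0]}])

```text
time: 10.3
position: [0.4511, -0.0108, 0.1388]
tool_rot: [-1.829, -2.554, 0.001]
ft_force: [-1.1, 1.6, -2.9]
grip_width: 0.131
grip_force: 12.0
```

Emit:
send_rows(motion=[{"claw":-1,"slide":[0,-0.5,3],"delta_rot":[0,0,0]},{"claw":-1,"slide":[0,-0.5,5],"delta_rot":[0,0,0]},{"claw":-1,"slide":[0,-0.5,5],"delta_rot":[0,0,0]}])

```text
time: 10.6
position: [0.4507, -0.011, 0.1351]
tool_rot: [-1.829, -2.554, 0.002]
ft_force: [-5.5, 2.0, 6.5]
grip_width: 0.131
grip_force: 12.0
```

Emit:
send_rows(motion=[{"claw":-1,"slide":[0,0,4],"delta_rot":[0,0,0]},{"claw":-1,"slide":[0,0,8],"delta_rot":[0,0,0]},{"claw":-1,"slide":[0,0,12],"delta_rot":[0,0,0]},{"claw":-1,"slide":[0,0,16],"delta_rot":[0,0,0]},{"claw":-1,"slide":[0,0,16],"delta_rot":[0,0,0]}], grip_force=35)

```text
time: 11.1
position: [0.4488, -0.0116, 0.1168]
tool_rot: [-1.827, -2.551, 0.005]
ft_force: [-4.6, -0.2, -5.7]
grip_width: 0.121
grip_force: 35.0
```

Past the catch. I'll press it home.

Emit:
send_rows(motion=[{"claw":-1,"slide":[0,0,4],"delta_rot":[0,0,0]},{"claw":-1,"slide":[0,0,8],"delta_rot":[0,0,0]},{"claw":-1,"slide":[0,0,10],"delta_rot":[0,0,0]},{"claw":-1,"slide":[0,0,10],"delta_rot":[0,0,0]}])

```text
time: 11.5
position: [0.4483, -0.0117, 0.1067]
tool_rot: [-1.827, -2.55, 0.007]
ft_force: [-6.7, -1.7, -4.8]
grip_width: 0.12
grip_force: 35.2
```

Emit:
send_rows(motion=[{"claw":-1,"slide":[0,0,2],"delta_rot":[0,0,0]},{"claw":-1,"slide":[0,0,2],"delta_rot":[0,0,0]}])

```text
time: 11.7
position: [0.4483, -0.0118, 0.1053]
tool_rot: [-1.827, -2.55, 0.007]
ft_force: [-7.6, -1.7, 0.4]
grip_width: 0.115
grip_force: 35.0
```

Emit:
send_rows(motion=[{"claw":-1,"slide":[0,0,2],"delta_rot":[0,0,0]},{"claw":-1,"slide":[0,0,4],"delta_rot":[0,0,0]},{"claw":-1,"slide":[0,0,4],"delta_rot":[0,0,0]}])

```text
time: 12.0
position: [0.4484, -0.0119, 0.1045]
tool_rot: [-1.827, -2.55, 0.011]
ft_force: [-18.3, -1.5, 26.4]
grip_width: 0.122
grip_force: 33.1
```

Emit:
send_rows(motion=[{"claw":-1,"slide":[0,0,-4],"delta_rot":[0,0,0]},{"claw":-0.45,"slide":[0,0,-4],"delta_rot":[0,0,0]},{"claw":-0.45,"slide":[0,0,-4],"delta_rot":[0,0,0]},{"claw":-0.45,"slide":[0,0,-4],"delta_rot":[0,0,0]},{"claw":-0.45,"slide":[0,0,-4],"delta_rot":[0,0,0]}], grip_force=5)

```text
time: 12.5
position: [0.4522, -0.0109, 0.107]
tool_rot: [1.828, 2.553, 0.002]
ft_force: [-0.7, 0.8, -0.6]
grip_width: 0.269
grip_force: 0.0
```

Emit:
send_rows(motion=[{"claw":-0.45,"slide":[0,0,-10],"delta_rot":[0,0,0]},{"claw":-0.45,"slide":[0,0,-30],"delta_rot":[0,0,0]},{"claw":-0.45,"slide":[0,0,-70],"delta_rot":[0,0,0]},{"claw":-0.45,"slide":[0,0,-110],"delta_rot":[0,0,0]},{"claw":-0.45,"slide":[0,0,-120],"delta_rot":[0,0,0]}])

```text
time: 13.0
position: [0.4538, -0.0107, 0.2317]
tool_rot: [1.824, 2.548, 0.006]
ft_force: [0.1, 0.1, 0.1]
grip_width: 0.273
grip_force: 0.0
```

Run:
```python
from bench import ctrl
import cv2,numpy as np
from h import proj
s=ctrl.get_state();print(s["time"],s["position"],s["ft_force"])
A=ctrl.get_image("side")["color"].copy();B=ctrl.get_image("scene")["color"].copy()
r=lambda im,x,y:cv2.convertScaleAbs(cv2.resize(im[y:y+120,x:x+100],(400,480),interpolation=2),alpha=1.4)
c,n=np.cos(.335),np.sin(.335)
for nm,im in(("side",A),("scene",B)):
    for k in(-.06,.06):
        X=[.5712-.13*c-k*n,.036-.13*n+k*c,.105];u=proj(nm,X);print(nm,u);im[int(round(u[1])),int(round(u[0]))]=(0,0,255)
cv2.imwrite("pics/end.png",np.hstack([r(A,245,175),r(B,215,170)]))
```

```text
13.0 [ 0.45384492 -0.01068306  0.23173542] [0.13384433 0.1310073  0.11915136]
side [269.38404492 260.36076323]
side [250.56907861 239.51269244]
scene [231.73572067 215.65689698]
scene [262.84910283 201.79852918]
```

View pics/end.png

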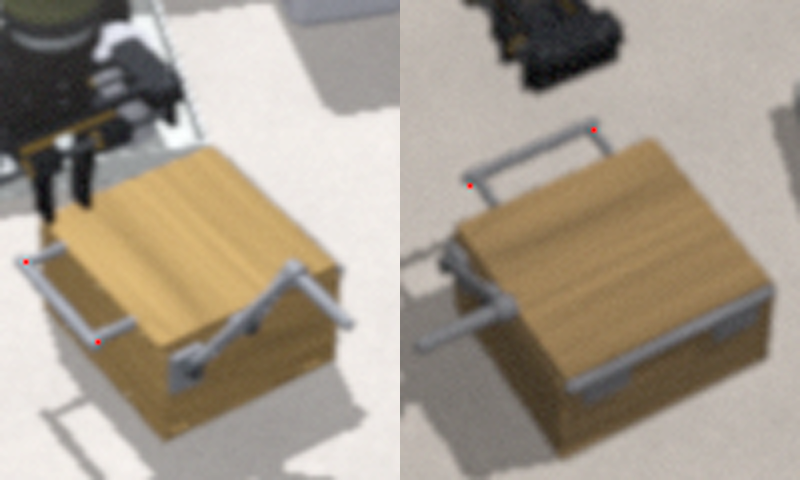

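The lid is flush in both views and the stay is folded. The handle is within 2 px of its computed shut position. I'll do one confirming press with closed fingers at lid_press, which also measures its height.

Emit:
send_rows(motion=[{"claw":-1,"slide":[0,62,0],"delta_rot":[0,0,0]},{"claw":-1,"slide":[0,62,0],"delta_rot":[0,0,0]},{"claw":-1,"slide":[0,62,40],"delta_rot":[0,0,0]},{"claw":-1,"slide":[0,62,75],"delta_rot":[0,0,0]},{"claw":-1,"slide":[0,62,90],"delta_rot":[0,0,0]}])

```text
time: 13.6
position: [0.5064, 0.0092, 0.1318]
tool_rot: [-1.824, -2.549, 0.006]
ft_force: [-7.5, 0.0, 41.9]
grip_width: 0.011
grip_force: 25.5
```

Emit:
send_rows(motion=[{"claw":-1,"slide":[0,0,4],"delta_rot":[0,0,0]},{"claw":-1,"slide":[0,0,8],"delta_rot":[0,0,0]},{"claw":-1,"slide":[0,0,10],"delta_rot":[0,0,0]},{"claw":-1,"slide":[0,0,10],"delta_rot":[0,0,0]}])

```text
time: 14.0
position: [0.507, 0.0094, 0.1318]
tool_rot: [-1.826, -2.551, 0.012]
ft_force: [-23.7, -0.7, 47.8]
grip_width: 0.005
grip_force: 23.8
```

Contact came at TCP z 0.1318, which puts the lid face at 0.110 m, so it is fully shut. I'll retreat and check.

Emit:
send_rows(motion=[{"claw":-1,"slide":[0,0,-15],"delta_rot":[0,0,0]},{"claw":-1,"slide":[0,0,-60],"delta_rot":[0,0,0]},{"claw":-1,"slide":[0,0,-110],"delta_rot":[0,0,0]},{"claw":-1,"slide":[0,0,-150],"delta_rot":[0,0,0]},{"claw":-1,"slide":[0,0,-150],"delta_rot":[0,0,0]}])

```text
time: 14.5
position: [0.5127, 0.0095, 0.2824]
tool_rot: [1.823, 2.547, 0.008]
ft_force: [-0.2, -0.5, 0.7]
grip_width: 0.003
grip_force: 0.0
```

Run:
```python
from bench import ctrl
s=ctrl.get_state();print(s["time"],s["position"],s["ft_force"]);print(ctrl.close_job())
```

```text
14.5 [0.51270446 0.00951407 0.28237372] [-0.19342632 -0.47695258  0.73047093]
the job is handed in; nothing more can be done
None
```

I unlocked the stay, lowered the lid gently, snapped it shut (a last press found its face at 110 mm, the shut height), let go and handed the job in at about 14.5 s; no verdict was returned.

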